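# Centre the pan on the induction hob, click the selector to 4, press start

## Task

Get the frying pan preheating: push it by its side, keeping your fingers off its handle and without lifting it, until it stands centred on the heating ring of the induction hob. Then turn the power selector to level 4, the fourth click clockwise from off, by pushing one side of its wing with a fingertip rather than pinching it, and leave it clicked in there. Only then press the start key right down and let it go; leave the things around the hob where they are.

Things in the scene. Friction and masses are not known exactly. Their poses are not given: they have to be found in the camera images.
- hob: portable induction hob, steel, 310 mm deep (own x, to its back) by 300 mm wide (own y, to its left), fixed. Origin: centre of its underside. Level black glass top 72 mm high, from 62 mm before the origin to 150 mm behind it. Before it a console, 85 mm deep, slopes at 0.22 rad from 68 mm high at the glass to 49 mm at the front edge: selector on its left half, start key on its right half.
- ring (a point): centre of the white heating ring printed on the glass (ring radius 88 mm), 72 mm above the worktop; 42 mm behind the hob's origin, on the hob's middle line.
- pan: empty aluminium frying pan, about 0.65 kg: base 120 mm across, side flaring to a rim 156 mm across, 42 mm high; stands on the glass 40 to 70 mm off the ring's centre, mostly to the hob's left. Origin: centre of its underside. Slides on the glass under a push of about 3 to 6 N at its side.
- pan_handle: the pan's long handle: origin as the pan's; it leaves the pan along the pan's own -y (to the hob's right, turned up to 0.45 rad towards its back), from 75 to 225 mm from the pan's centre, rising from 25 to 66 mm above the glass.
- selector (a joint): power selector angle, rad: 0 off, growing clockwise seen from above, stops at 0 and 3.14. A sprung detent clicks every 0.524 rad (30 degrees): off, levels 1 to 6; level 4 is 2.094. Pushed past the crest half way between two clicks, it springs on by itself into the next and stays. Starts clicked in at off, 1 or 2. Turning takes about 0.05 N m (2.5 N at 20 mm from the axis).
- selector_axis (a point): point on the selector's axis, 16 mm above the console face. Its own z is the axis (leans 0.22 rad to the hob's front), its own y the pointer's direction: to the hob's left at off, back at level 3, right at level 6. Printed round it clockwise: a small circle for off, then six ever longer bars for levels 1 to 6. Black skirt of 54 mm diameter, 7 mm high, carries the wing.
- selector_nose (a point): point in the selector's upright wing near its pointer end, 22 mm from the axis, 16 mm above the console face; turns with it. The black wing spans the skirt: 54 mm long, 9.4 mm thick over its flat faces, from 7 to 27 mm above the console face, white index line on its pointer end. The face to push for clockwise is the one on the point's own -x side.
- start (a joint): travel of the start key in m: 0 released, 0.005 fully pressed, counts as pressed beyond 0.0035. A spring returns it; fully down takes 4 N.
- start_top (a point): centre of the top of the round black start key (24 mm across, in a steel collar), on the right half of the console under a power symbol; pressed square to the console face (0.22 rad off vertical), straight down works too.
- salt_shaker: bystander: salt shaker, glass with a grey dome top, 44 mm wide, 90 mm tall; left of the hob on the worktop. Origin: centre of its underside as it stands.
- pepper_jar: bystander: spice jar with a red cap, 45 mm wide, 106 mm tall; left of the hob on the worktop. Origin: centre of its underside as it stands.
- lemon: bystander: lemon, 78x55x56 mm; left of the hob on the worktop. Origin: centre of its underside as it stands.
- dip_bowl: bystander: white dip bowl, 101 mm wide, 45 mm tall; right of the hob on the worktop. Origin: centre of its underside as it stands.
- sauce_cup0: bystander: square white sauce cup, 82x82x35 mm; right of the hob on the worktop. Origin: centre of its underside as it stands.
- tongs: bystander: steel tongs, lie flat, 315x62x35 mm; right of the hob on the worktop. Origin: centre of its underside as it stands.

How it is judged (in metres and radians):
On the way, in this order (a step that is already met when the one before it is completed fails the run):
1. the pan stands centred on the heating ring (horizontal distance between pan and ring below 0.015 m and angle between pan's own z axis and vertical below 0.05 rad and z of pan in the frame of hob between 0.069 and 0.075 m and linear speed of pan below 0.02 m/s), for 0.2 s.
2. the selector is clicked in at level 4 and let go (value of joint selector between 1.964 and 2.224 rad and contact force between the fingers and hob below 0.3 N), for 0.2 s.
3. the start key is pressed down with the selector at level 4 (value of joint selector between 1.964 and 2.224 rad and value of joint start above 0.0035 m), for 0.05 s.
At the end, for the whole second after the job is handed in: The pan stands flat on the glass with its centre within 15 mm of the ring's centre; the selector rests at level 4 (within 0.13 rad, a quarter of a click); the start key has been pressed (beyond 3.5 of its 5 mm) after that and is released; no bystander is more than 40 mm from where it stood (horizontal distance between pan and ring below 0.015 m and angle between pan's own z axis and vertical below 0.05 rad and z of pan in the frame of hob between 0.069 and 0.075 m and value of joint selector between 1.964 and 2.224 rad and value of joint start below 0.0015 m and linear speed of pan below 0.01 m/s); the robot touches nothing.
It fails at once if the pan is lifted more than 10 mm off the glass or tipped (z of pan in the frame of hob above 0.082 m or angle between pan's own z axis and vertical above 0.2 rad).
It fails at once if the fingers touch the pan's handle (contact force between the fingers and pan_handle above 1 N).
It fails at once if the selector's wing is pinched: both of its faces are pressed at once (contact force between the fingers and selector_c1 above 1 N and contact force between the fingers and selector_c2 above 1 N).
It fails at once if the start key is pressed while the selector is not at level 4 (value of joint start above 0.0035 m and not (value of joint selector between 1.964 and 2.224 rad)).
It fails at once if a bystander is moved more than 40 mm (distance of any of salt_shaker, pepper_jar, lemon, dip_bowl, sauce_cup0, tongs from where it was at the start of the episode above 0.04 m).
It also fails if it takes over 64 s, if anything falls off the work surface, if the arm or the gripper's body presses on something with over 40 N, if the wrist force passes 120 N, or if a joint passes its speed limit or range.

## Robot

A 7-joint arm with a two-finger parallel gripper is mounted at the origin on a cart in front of the work surface, level with it; the furniture and walls round the work are solid. World frame = base frame: x ahead of the robot, y to its left, z up, the work surface at z = 0. Lengths are in mm, angles in degrees, forces in N, time in s.
With the tool pointing down it reaches from about 400 to 900 mm from the base axis. Payload 5.6 kg.
Tool frame: the origin (TCP) lies between the finger pads; the fingertips stand 14 mm ahead of it and the grasp point (between the pads) lies 5 mm behind it; z points along the fingers, y is the direction in which the jaws open and shut (so a half turn about z gives the same grasp; the last joint's range is limited). The gripper opens to 92 mm and grips with 3 to 60 N. Pads are 20 mm wide; open, the fingers measure 128 mm over their backs; the gripper's body (75 mm by 189 mm) begins 69 mm behind the grasp point.
Start: joints at [-72.88, 26.786, -0.665, 91.828, 0.344, 61.387, -3.226], TCP at [217.91, 612.392, 228.592] pointing down, gripper open.
Joint ranges: [-144.91, 144.91], [-17.63, 115.5], [-89.93, 88.59], [15.96, 139.68], [-74.01, 254.01], [8.47, 105.57], [-167.45, 167.45]. Speed limits (degrees/s): [147.25, 147.25, 180, 180, 180, 180, 180].

## Interface

Orientations are given as [roll, pitch, yaw] about the fixed x, y, z axes, in that order (R = Rz(yaw) Ry(pitch) Rx(roll)).
In Python, from rig import ctrl gives the robot as it stands. Calls block until the motion is done:
- ctrl.goto(position, orientation): joint-space move of the TCP to a pose.
- ctrl.servo_line(position, feed=150, frame=None): straight line of the TCP; frame=None keeps the orientation; feed is the mean speed in mm/s.
- ctrl.move_joints(angles): joint-space move.
- ctrl.grip(opening, effort=None): finger opening in mm; effort is the grip in N (None keeps the last); returns when the fingers have stopped.
- ctrl.hold(seconds).
- ctrl.inverse_kinematics(position, orientation): joint angles nearest the present ones, or None.
- ctrl.capture(name): name is "side" or "top"; returns a dict with "pixels" (480x640x3 uint8, red, green, blue), "z_map" (480x640 float32, mm along the optical axis (not along the pixel's ray), 0 where there is no reading), "fx", "fy", "cx", "cy" (pixels), "rvec" (rotation vector, rad) and "tvec" (3), from world to camera coordinates, as OpenCV has them. Camera axes: x right, y down, z forward; pixel columns grow to the right and rows downward; lengths in mm; the calibration is good to about 2 mm. A picture is of the moment at which its call begins.
A pose or a line that the arm cannot do raises ctrl.PlanningError and nothing moves.
- ctrl.sign_off(): hands the job in, once; it reports no verdict.
Trained networks look in the newest picture that a camera, given by its name, has taken for a name from the list of things; names that differ only in an ending like _2 or _b are one class to them, and where a whole thing is asked for, a point or a joint stands for the part that bears it (a point fixed in the world has none). Each returns a list of dicts, best first, with "score" (0 to 1); they miss things now and then, are a little off and sometimes report something else, mostly with a low value. They report only what shows in the picture. A call takes as long as a camera call.
- ctrl.cut_out(camera, thing): "mask" (480x640 bool, what is visible of it) and "box" ([left, top, right, bottom] in pixels, round what is visible of it).
- ctrl.spot_point(camera, thing): "location" ([column, row] in pixels: a listed point, or the origin of a listed thing).
Readings, each from a call of its own:
- ctrl.current_t(): time.
- ctrl.current_joint_positions(): joint angles.
- ctrl.current_joint_velocities(): joint speeds.
- ctrl.current_tau(): joint torques, N m.
- ctrl.current_eef_pos(): TCP position.
- ctrl.current_eef_rot(): TCP orientation.
- ctrl.current_ft_force(): force on the tool from outside, world axes, zero at the start.
- ctrl.current_moment(): the same for the moment, N m.
- ctrl.current_opening(): finger opening in mm.
Only numpy, scipy, OpenCV 4.12 (cv2) and the standard library are available. Lean on these libraries where they do the work, as an engineer would, in place of code of your own. Each camera call takes 0.05 s, during which the arm holds its last target.

## Working session

There is one attempt and no reset: what is moved stays moved. The work goes in short steps, each a Python script; the robot and the scene stay as the last script left them, time stands still between calls to the robot, and variables do not carry over. Pictures are saved under pics/ and viewed, and the job is handed in when it is done.

```bash
ls; mkdir -p pics
cat > h.py <<'E'
import numpy as np, cv2
from rig import ctrl
def cap(n,f=None):
    c=ctrl.capture(n)
    if f: cv2.imwrite(f'pics/{f}.png',c['pixels'][:,:,::-1])
    return c
def ray(c,uv):
    R=cv2.Rodrigues(np.array(c['rvec'],float))[0]; t=np.array(c['tvec'],float).ravel()
    d=R.T@np.array([(uv[0]-c['cx'])/c['fx'],(uv[1]-c['cy'])/c['fy'],1.]); return -R.T@t,d
def atz(c,uv,z):
    o,d=ray(c,uv); return o+d*(z-o[2])/d[2]
def proj(c,p):
    R=cv2.Rodrigues(np.array(c['rvec'],float))[0]; t=np.array(c['tvec'],float).ravel()
    q=R@np.array(p,float)+t; return q[0]/q[2]*c['fx']+c['cx'],q[1]/q[2]*c['fy']+c['cy']
def cloud(c):
    R=cv2.Rodrigues(np.array(c['rvec'],float))[0]; t=np.array(c['tvec'],float).ravel()
    v,u=np.mgrid[0:480,0:640]; z=c['z_map']
    P=np.stack([(u-c['cx'])/c['fx']*z,(v-c['cy'])/c['fy']*z,z],-1)
    W=(P-t)@R; W[z<=0]=np.nan; return W
E
python3 - <<'E'
from h import *
np.set_printoptions(precision=1,suppress=True)
for n in ('top','side'):
    c=cap(n,n+'0'); W=cloud(c)
    print(n,ray(c,(320,240)))
    for th in ['hob','ring','pan','pan_handle','selector_axis','selector_nose','start_top']:
        r=ctrl.spot_point(n,th)
        for q in r[:2]:
            u,v=q['location']; print(th,round(q['score'],2),(round(u),round(v)),W[int(v),int(u)] if 0<=v<480 and 0<=u<640 else '')
E
```

```text
pics
top (array([ 333.1,  -85. , 1766.3]), array([ 0.1,  0. , -1. ]))
hob 0.81 (317, 245) [545.5 -68.4  73.6]
pan 0.85 (298, 228) [594.3 -13.2  80.2]
pan_handle 0.5 (313, 245) [544.4 -57.8 106.5]
selector_axis 0.8 (293, 284) [436.6   0.7  81.5]
selector_axis 0.29 (216, 208) [658.  213.8  89.6]
selector_nose 0.67 (287, 280) [451.3  17.6  75. ]
start_top 0.38 (345, 286) [ 428.  -141.3   78.4]
side (array([-472. ,  -56.6, 1616.7]), array([ 0.6, -0. , -0.8]))
hob 0.69 (304, 254) [513.5 -62.3  70.8]
ring 0.65 (304, 230) [591.5 -69.3  81.9]
pan 0.62 (283, 229) [594.8  -6.3  83.1]
selector_axis 0.51 (284, 274) [434.   -5.   89.9]
selector_nose 0.82 (275, 272) [464.4  24.9  58.7]
start_top 0.54 (210, 231) [647.6 227.3  17.5]
start_top 0.46 (332, 272) [ 435.1 -142.1   84.6]
```

Run:
```python
import cv2
for n,(x0,x1,y0,y1) in {'top':(190,430,170,320),'side':(190,430,170,320)}.items():
    a=cv2.imread(f'pics/{n}0.png')
    b=cv2.resize(a[y0:y1,x0:x1],None,fx=3.3,fy=3.3,interpolation=cv2.INTER_CUBIC); cv2.imwrite(f'pics/{n}0z.png',b)
```

```text
(no output)
```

View pics/top0.png

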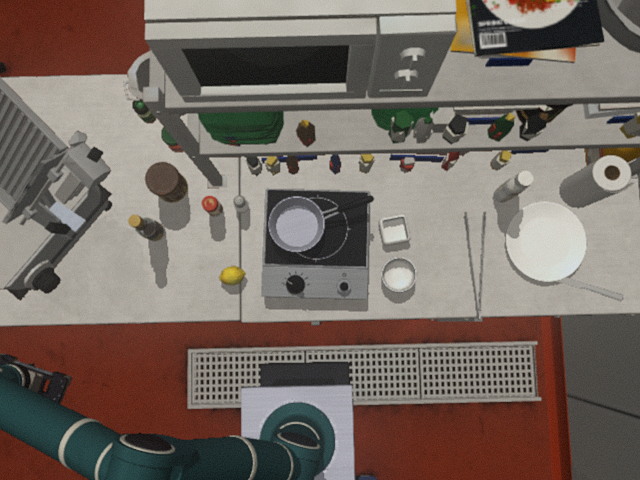

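View pics/top0z.png

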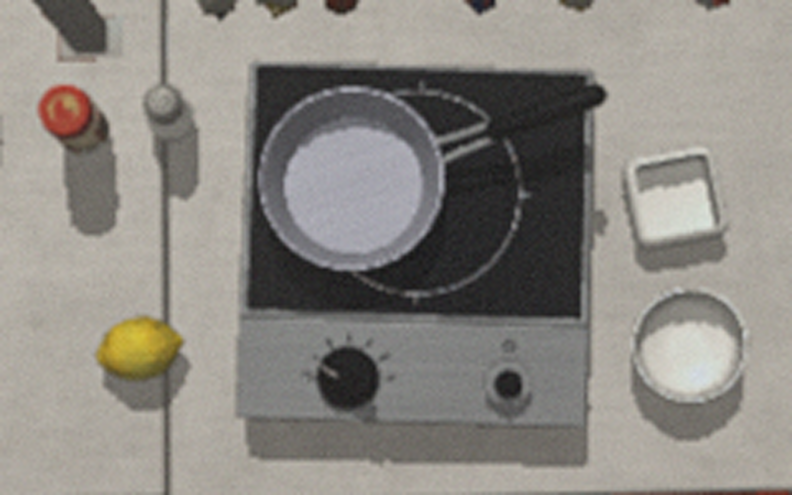

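View pics/side0z.png

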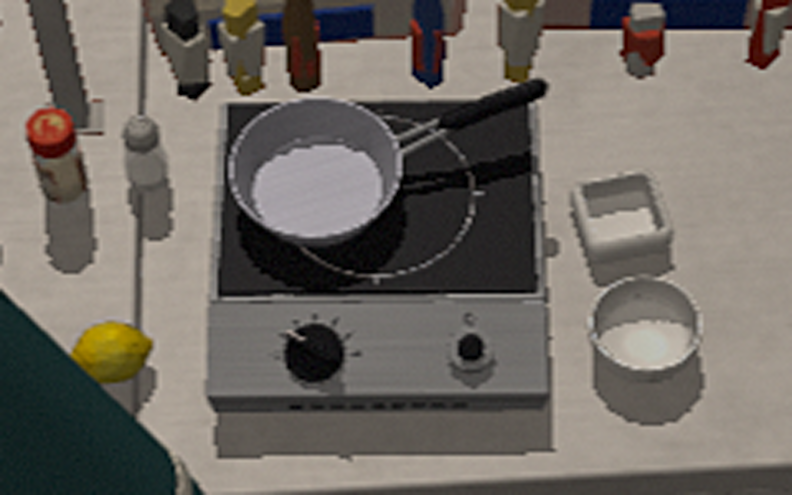

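```bash
cat >> h.py <<'E'
def rect(c,z,x0,x1,y0,y1,s=2.):
    # image: row down = -x, col right = -y
    w,h=int((y1-y0)*s),int((x1-x0)*s)
    src=np.array([proj(c,p) for p in [(x1,y1,z),(x1,y0,z),(x0,y0,z),(x0,y1,z)]],np.float32)
    dst=np.array([(0,0),(w,0),(w,h),(0,h)],np.float32)
    return cv2.warpPerspective(c['pixels'][:,:,::-1],cv2.getPerspectiveTransform(src,dst),(w,h),flags=cv2.INTER_CUBIC)
E
python3 - <<'E'
from h import *
for n in ('top','side'):
    c=cap(n); cv2.imwrite(f'pics/{n}_r72.png',rect(c,72,380,740,-260,120)[:, :])
    cv2.imwrite(f'pics/{n}_r114.png',rect(c,114,480,740,-260,120))
    print(c['fx'])
E
```

```text
604.8006336882063
621.7361371394215
```

View pics/top_r72.png

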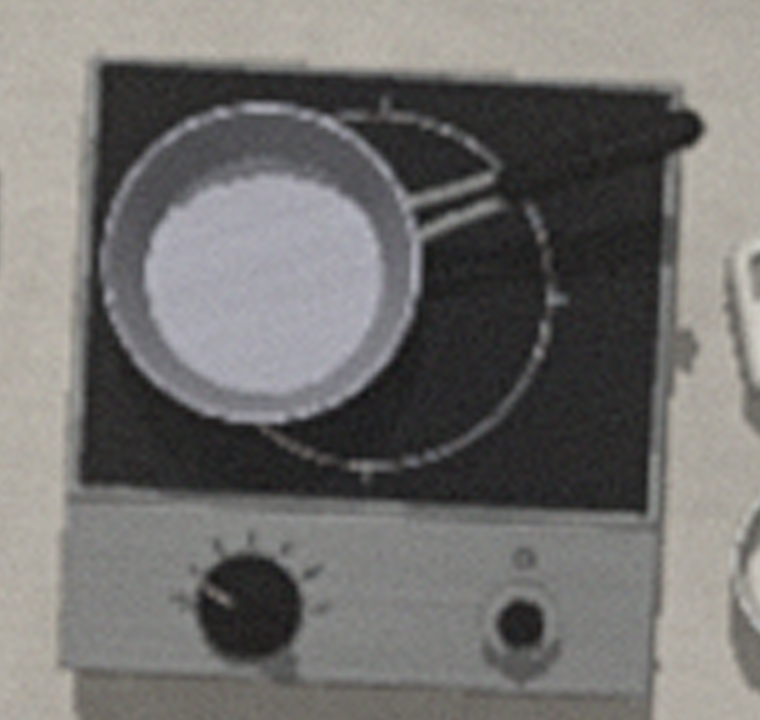

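View pics/side_r72.png

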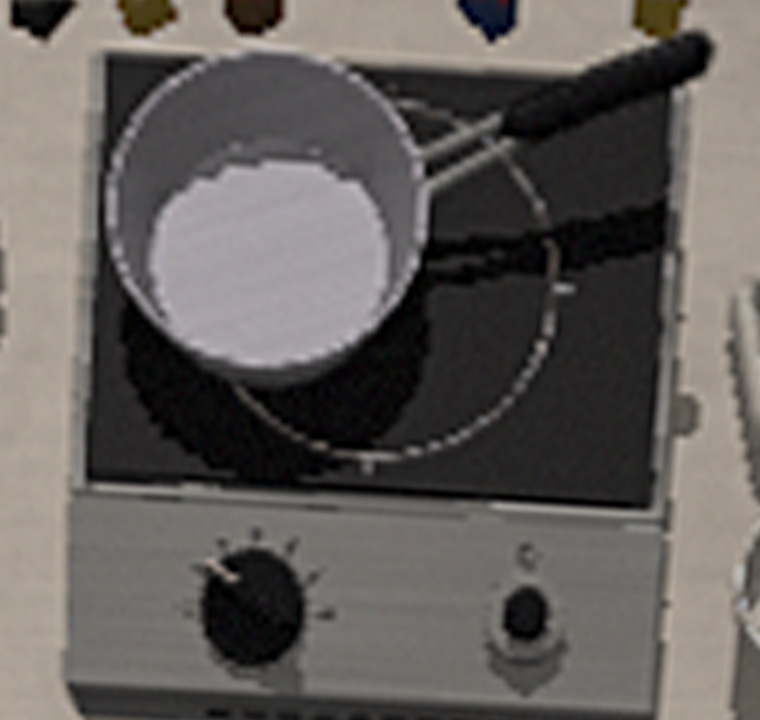

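Run:
```python
import cv2,numpy as np
a=[cv2.imread(f'pics/{n}_r114.png') for n in('top','side')]
cv2.imwrite('pics/r114.png',cv2.resize(np.vstack(a),(560,766)) if 0 else np.hstack([x[:460,0:400] for x in a]))
```

```text
(no output)
```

View pics/r114.png

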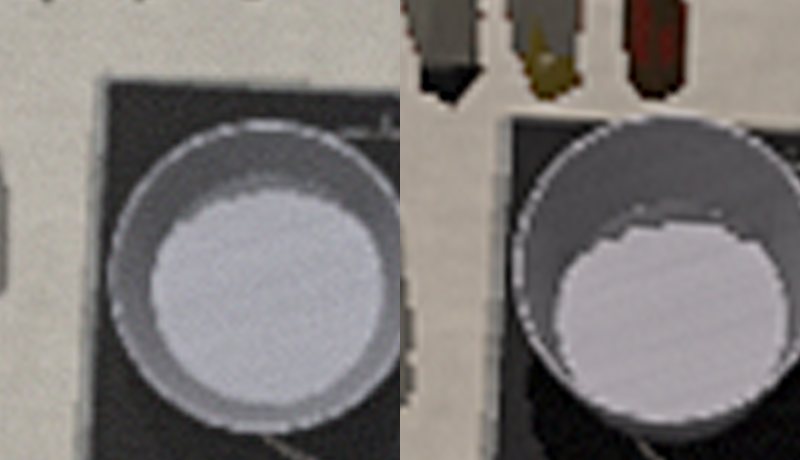

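Run:
```python
from h import *
np.set_printoptions(precision=1,suppress=True)
for n in ('top','side'):
    c=cap(n); W=cloud(c)
    for th,z in [('ring',72),('pan',72),('selector_axis',72),('selector_nose',72),('start_top',65)]:
        for q in ctrl.spot_point(n,th)[:2]: print(n,th,round(q['score'],2),np.round(q['location']),atz(c,q['location'],z))
    for th in ['salt_shaker','pepper_jar','lemon','dip_bowl','sauce_cup0','tongs','pan_handle','pan']:
        for q in ctrl.cut_out(n,th)[:1]:
            P=W[q['mask']]; P=P[~np.isnan(P[:,0])]; print(n,th,round(q['score'],2),np.percentile(P,5,axis=0),np.percentile(P,95,axis=0))
    m=(W[...,2]>140)&(W[...,0]>450)&(W[...,0]<900)&(W[...,1]>-300)&(W[...,1]<250)
    P=W[m]; print('high',np.percentile(P,[0,1,5,50],axis=0))
    m=(W[...,0]>470)&(W[...,0]<700)&(W[...,1]>-200)&(W[...,1]<60)
print(ctrl.current_t())
c=cap('top');cv2.imwrite('pics/knob.png',rect(c,72,390,490,-220,60,2.8))
```

```text
top ring 0.81 [313. 226.] [600.5 -59.4  72. ]
top pan 0.71 [295. 228.] [595.4  -7.7  72. ]
top selector_axis 0.79 [295. 284.] [437.9  -3.6  72. ]
top selector_nose 0.59 [291. 282.] [442.9   7.2  72. ]
top start_top 0.48 [344. 286.] [ 429.3 -142.3   65. ]
top start_top 0.18 [216. 211.] [650.  217.9  65. ]
top salt_shaker 0.69 [654.2 133.2  21.4] [683.3 163.7  91.3]
top pepper_jar 0.65 [645.2 209.7  21.9] [682.4 246.2 111.2]
top lemon 0.93 [445.7 150.1  31.4] [488.8 207.4  56.7]
top dip_bowl 0.77 [ 421.8 -339.5    3.8] [ 500.3 -259.8   44.1]
top sauce_cup0 0.76 [ 552.1 -327.1   -0.2] [ 625.8 -255.4   36.4]
top tongs 0.56 [ 356.7 -556.9    2.8] [ 626.4 -503.4   30.3]
top pan_handle 0.61 [ 627.7 -214.7  107.8] [663.4 -98.6 139.3]
top pan 0.76 [ 542.9 -175.    70.5] [665.7  50.  130.7]
high [[ 649.9 -300.   140.1]
 [ 735.4 -284.5  306.9]
 [ 740.2 -263.3  336.7]
 [ 758.9  -36.9  776.8]]
side ring 0.73 [303. 227.] [607.4 -67.   72. ]
side pan 0.64 [282. 228.] [607.4  -4.   72. ]
side pan 0.24 [284. 277.] [435.   -2.9  72. ]
side selector_axis 0.81 [284. 275.] [442.2  -5.1  72. ]
side selector_nose 0.75 [277. 274.] [444.5  16.1  72. ]
side start_top 0.46 [331. 277.] [ 430.2 -138.3   65. ]
side start_top 0.25 [303. 226.] [615.7 -66.3  65. ]
side salt_shaker 0.81 [658.1 128.9   5.9] [689.9 164.2  91.9]
side pepper_jar 0.82 [647.5 205.8  13.4] [682.8 244.6 112. ]
side lemon 0.79 [447.1 145.4  27. ] [485.8 199.   57.7]
side dip_bowl 0.83 [ 417.7 -344.1    6.6] [ 507.1 -263.6   46.2]
side sauce_cup0 0.72 [ 553.4 -333.4    2.4] [ 632.9 -258.    38.4]
side tongs 0.9 [ 359.  -559.9   -1.7] [ 624.8 -509.1   31. ]
side pan_handle 0.71 [447.6 146.9  32.4] [484.8 197.9  57.9]
side pan 0.68 [ 552.8 -184.6   72.8] [674.9  46.7 131.3]
high [[ 642.4 -300.   140. ]
 [ 738.7 -291.2  143.9]
 [ 741.5 -265.2  168.7]
 [ 764.7  -20.7  480.7]]
2.3
```

View pics/knob.png

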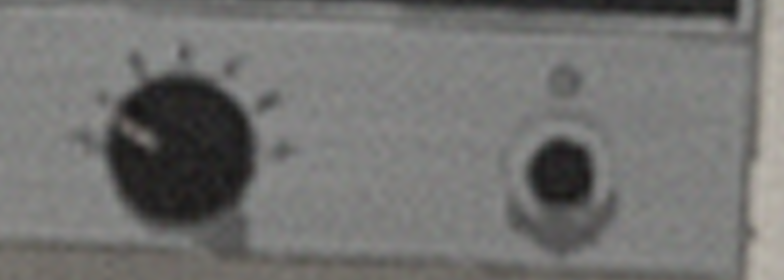

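Run:
```python
from h import *
np.set_printoptions(precision=1,suppress=True)
print(ctrl.current_eef_rot())
pan=np.array([603.3,-14.5]);ring=np.array([598,-69.5]);d=(ring-pan);d/=np.linalg.norm(d)
a=np.degrees(np.arctan2(d[1],d[0]))
best=None
s=pan-d*102
for yaw in (a,a+180):
    q=ctrl.inverse_kinematics([*s,200],[180,0,yaw]); print(yaw,q)
    if q is not None:
        m=np.abs(np.array(q)-ctrl.current_joint_positions()).max()
        if best is None or m<best[0]: best=(m,yaw)
yaw=best[1]
ctrl.grip(70)
ctrl.goto([*s,200],[180,0,yaw])
ctrl.servo_line([*s,100],feed=100)
print(ctrl.current_t(),ctrl.current_eef_pos(),ctrl.current_ft_force())
e=ring-d*(79.7+14)
ctrl.servo_line([*e,100],feed=45)
print(ctrl.current_t(),ctrl.current_eef_pos(),ctrl.current_ft_force())
for n in('top','side'):
    c=cap(n); cv2.imwrite(f'pics/{n}1.png',rect(c,72,400,740,-260,120))
print(ctrl.current_opening())
```

```text
[180.    0.  160.4]
-95.50423429806372 [ -9.2  25.6  -2.7  97.8   1.4  56.7 162.2]
84.49576570193628 [-35.8  27.8  33.3  99.7 -17.6  57.8  -1.6]
6.35 [613.6  87.  100.7] [-0.1  0.5  0.2]
7.9083 [607.   23.8 100. ] [0.  2.1 0.3]
69.97891229749028
```

View pics/top1.png

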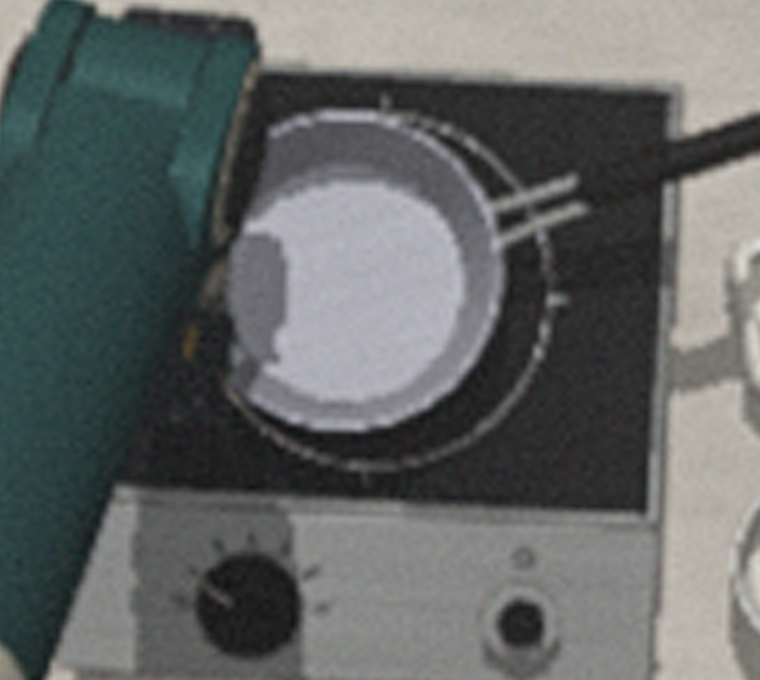

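View pics/side1.png

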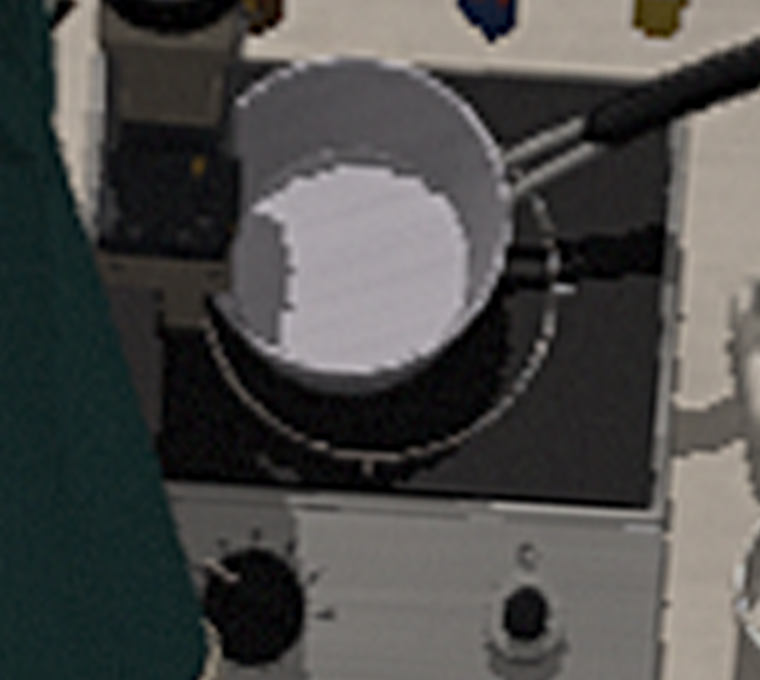

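Run:
```python
from h import *
np.set_printoptions(precision=1,suppress=True)
p=np.array(ctrl.current_eef_pos())
ctrl.servo_line([p[0]-2,p[1]-14,100],feed=30)
print(ctrl.current_eef_pos(),ctrl.current_ft_force())
p=np.array(ctrl.current_eef_pos())
ctrl.servo_line([p[0]+4,p[1]+45,105],feed=80)
p=np.array(ctrl.current_eef_pos())
ctrl.servo_line([p[0],p[1],200],feed=150)
ctrl.goto([470,150,260],ctrl.current_eef_rot())
for n in('top','side'):
    c=cap(n); cv2.imwrite(f'pics/{n}2.png',rect(c,72,400,740,-260,120)); 
print(ctrl.current_t())
```

```text
[604.9   8.7 100. ] [ 0.7  1.2 -0.4]
10.975
```

View pics/top2.png

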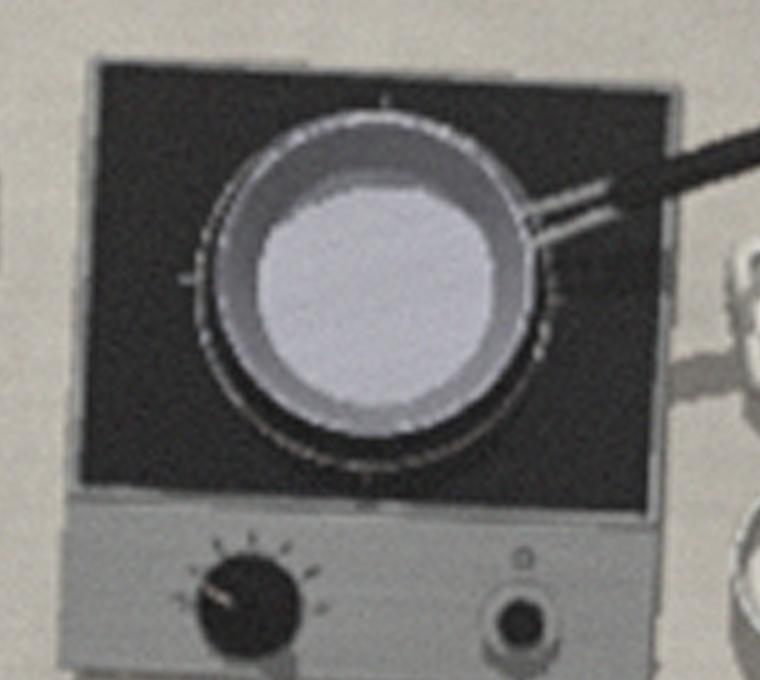

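View pics/side2.png

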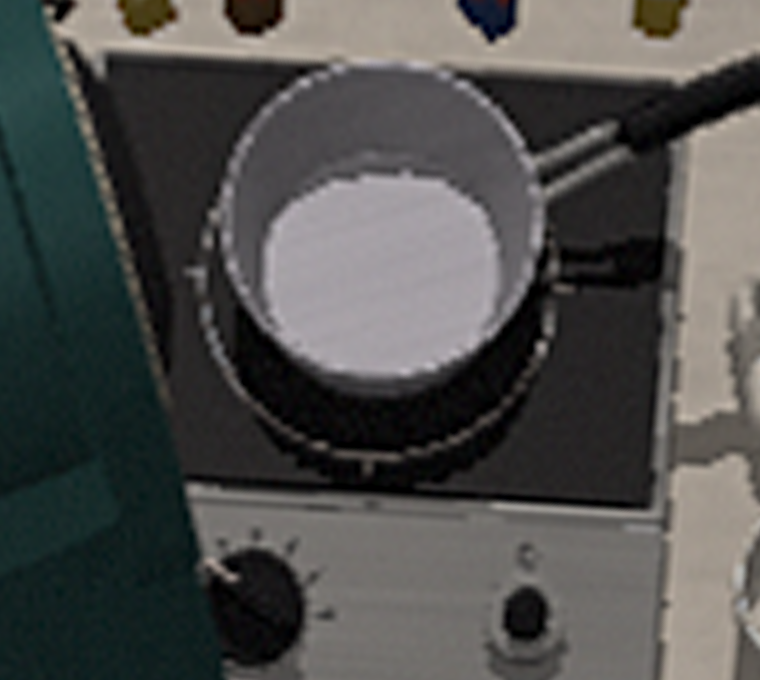

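```bash
cat >> h.py <<'E'
def selv(th,off,r=22,h=13,flip=1,tilt=0.05):
    p=np.array([np.sin(th),np.cos(th),0]);t=np.array([np.cos(th),-np.sin(th),0])
    pos=A+S@(r*p-off*t+np.array([0,0,h]))
    T=H@Ro.from_euler('y',-tilt).as_matrix()
    # tip stays where the tilted frame puts it
    tip=pos-14*S[:,2]; pos=tip+14*T[:,2]
    ty=flip*T@t; tz=-T[:,2]; tx=np.cross(ty,tz)
    return list(pos),list(Ro.from_matrix(np.c_[tx,ty,tz]).as_euler('xyz',degrees=True))
E
python3 - <<'E'
from h import *
np.set_printoptions(precision=1,suppress=True)
for f in (1,-1):
    for th,o,h in [(.524,40,70),(.524,40,13),(.524,22.7,13),(1,22.7,13),(1.5,22.7,13),(2.1,22.7,13),(2.1,40,13),(2.1,40,70)]:
        P=selv(th,o,h=h,flip=f)
        q=ctrl.inverse_kinematics(*P); print(f,th,np.array(P[0]),np.array(P[1]),None if q is None else np.array(q))
E
```

```text
1 0.524 [403.6  36.4 136.5] [177.5  -1.4  57. ] [-48.2  11.1  42.2 133.  -11.7  36.5 -30.4]
1 0.524 [416.   35.7  80.9] [177.5  -1.4  57. ] [-41.1  20.1  36.2 133.3 -23.3  29.5 -19.6]
1 0.524 [430.2  26.3  84.1] [177.5  -1.4  57. ] [-39.4  20.8  36.3 131.5 -23.5  30.7 -18.1]
1 1 [444.7  26.2  87.4] [178.5  -2.4  29.7] [-40.7  22.1  38.7 129.7 -25.3  32.3 -43.4]
1 1.5 [458.1  18.7  90.4] [179.8  -2.9   1.1] [-43.5  24.3  44.1 128.2 -29.7  34.6 -66.7]
1 2.1 [467.1   2.4  92.7] [-178.6   -2.5  -33.4] [-44.8  26.4  49.  127.2 -33.9  36.7 -95. ]
1 2.1 [476.4  16.9  94.6] [-178.6   -2.5  -33.4] [-46.4  27.1  49.1 125.9 -34.   37.6 -96.8]
1 2.1 [464.   17.6 150.2] [-178.6   -2.5  -33.4] [ -51.8   18.9   53.6  125.6  -22.6   42.2 -106.7]
-1 0.524 [403.6  36.4 136.5] [-177.5    1.4 -123. ] [-28.9   9.7  20.3 132.   -4.7  36.1 141.7]
-1 0.524 [416.   35.7  80.9] [-177.5    1.4 -123. ] [-20.9  17.7  12.4 132.1  -6.7  27.9 143.7]
-1 0.524 [430.2  26.3  84.1] [-177.5    1.4 -123. ] [-19.1  18.3  12.3 130.4  -6.9  29.1 145.4]
-1 1 [444.7  26.2  87.4] [-178.5    2.4 -150.3] [-22.2  19.2  16.3 128.6  -9.6  30.4 121. ]
-1 1.5 [458.1  18.7  90.4] [-179.8    2.9 -178.9] [-24.2  20.1  20.3 127.1 -12.4  31.6  96.2]
-1 2.1 [467.1   2.4  92.7] [178.6   2.5 146.6] [-27.   21.2  26.4 126.2 -16.7  32.8  68.2]
-1 2.1 [476.4  16.9  94.6] [178.6   2.5 146.6] [-28.2  21.7  25.9 124.9 -16.3  33.5  66. ]
-1 2.1 [464.   17.6 150.2] [178.6   2.5 146.6] [-33.1  14.6  30.4 124.7 -10.8  40.3  61.1]
```

Run:
```python
from h import *
np.set_printoptions(precision=1,suppress=True)
ctrl.grip(0,effort=20)
ctrl.goto(*selv(.524,40,h=70))
P=selv(.524,40); ctrl.servo_line(P[0],feed=100,frame=P[1])
ctrl.hold(.2)
f0=np.array(ctrl.current_ft_force()); print(ctrl.current_t(),ctrl.current_opening(),np.array(ctrl.current_eef_pos())-P[0],f0)
t=S@np.array([np.cos(.524),-np.sin(.524),0])
for o in np.arange(37,17,-1.5):
    P=selv(.524,o); ctrl.servo_line(P[0],feed=40)
    f=np.array(ctrl.current_ft_force())-f0; print(o,f@t,f)
    if f@t<-1.0: break
for n in('top','side'):
    c=cap(n,n+'3'); cv2.imwrite(f'pics/{n}3.png',rect(c,75,390,490,-160,60,3.5)); 
print(ctrl.current_t())
```

```text
13.7167 0.7303305280974327 [0.4 0.3 0.6] [-0.3  0.1 -0.1]
37.0 0.41319687039399194 [0.6 0.2 0.2]
35.5 0.486280625693172 [ 0.7  0.  -0.5]
34.0 0.34376175900317885 [ 0.6  0.2 -0.3]
32.5 0.4960481943619532 [0.9 0.5 0. ]
31.0 0.4092833040169707 [ 0.8  0.2 -0.7]
29.5 1.088440535125372 [ 0.9 -0.5  0.5]
28.0 0.5571571584869477 [ 0.1 -0.6  0.5]
26.5 -0.226560682623725 [-0.3 -0.1 -0.3]
25.0 -0.10307370401302857 [ 0.3  0.4 -0.6]
23.5 0.4717357594300954 [ 0.1 -0.4  0.8]
22.0 1.0291577837383774 [ 1.1 -0.3 -0.1]
20.5 -0.26945856029954934 [-0.3 -0.  -0.3]
19.0 -3.468918592388399 [-2.   3.  -1.1]
17.0667
```

View pics/side3.png

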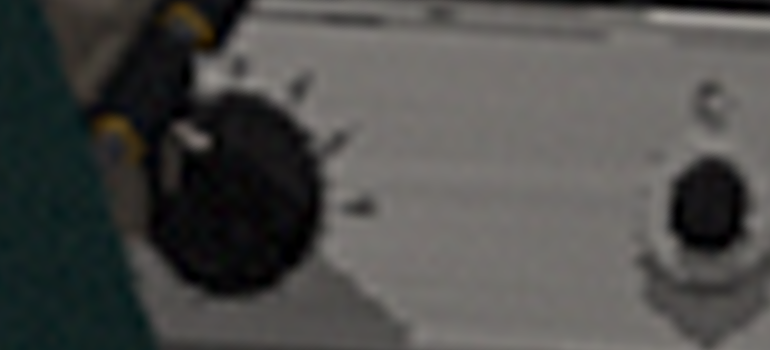

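View pics/top3.png

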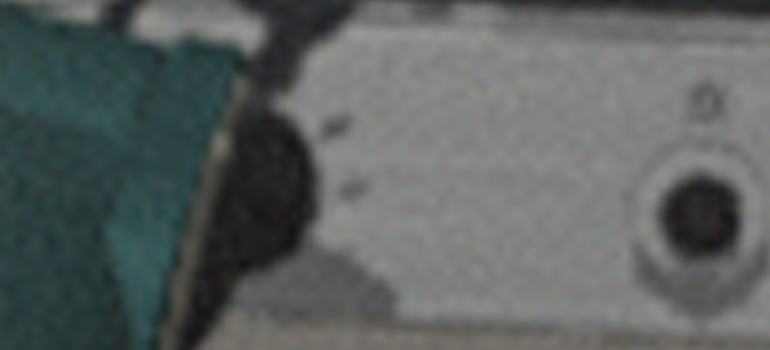

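Run:
```python
from h import *
np.set_printoptions(precision=1,suppress=True)
f0=np.array([-.3,.1,-.1])
for th in list(np.arange(.64,1.95,.12))+[1.97]:
    P=selv(th,19.5); ctrl.servo_line(P[0],feed=40,frame=P[1])
    t=S@np.array([np.cos(th),-np.sin(th),0])
    f=np.array(ctrl.current_ft_force())-f0; print(round(th,2),round(f@t,1),f,round(np.linalg.norm(np.array(ctrl.current_eef_pos())-P[0]),1))
P=selv(1.97,40);ctrl.servo_line(P[0],feed=60)
P=selv(1.97,40,h=80);ctrl.servo_line(P[0],feed=150)
for n in('top','side'):
    c=cap(n); cv2.imwrite(f'pics/{n}4.png',rect(c,75,390,490,-160,60,3.5)); 
print(ctrl.current_t())
```

```text
0.64 0.1 [0.2 0.  0. ] 0.5
0.76 0.1 [0.3 0.2 0.1] 1.0
0.88 0.8 [ 0.7 -0.5 -0.5] 0.4
1.0 0.2 [ 1.1  0.3 -0.3] 0.1
1.12 -2.0 [-1.6  1.5 -0.2] 1.0
1.24 -1.5 [-0.2  1.5 -0.1] 0.3
1.36 -0.5 [ 0.8  0.6 -0.1] 0.6
1.48 -0.0 [0.8 0.1 0.6] 0.2
1.6 0.1 [ 0.6 -0.1  0.3] 0.1
1.72 -1.7 [-0.9  1.9  0.3] 0.8
1.84 -2.0 [0.1 2.1 0.6] 0.2
1.97 0.8 [-0.5 -0.7 -0.1] 0.5
21.475
```

View pics/side4.png

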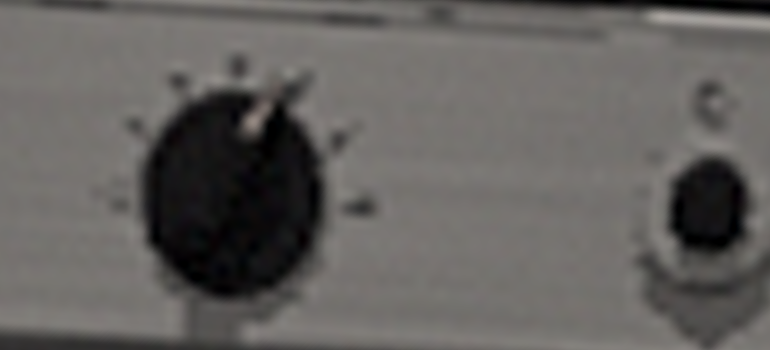

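View pics/top4.png

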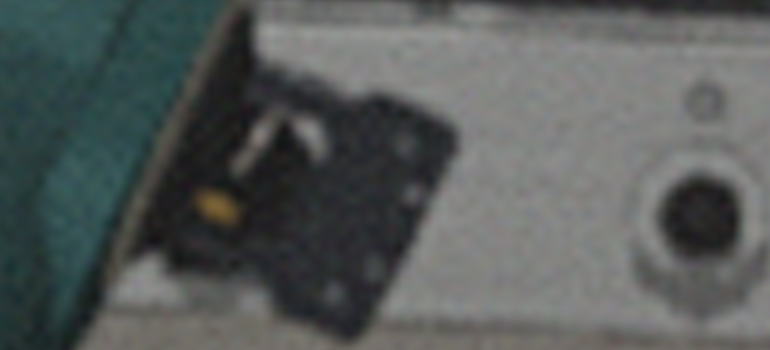

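```bash
cat >> h.py <<'E'
def key(x,y,z,b=20,tilt=0.1,g=15):
    """pose whose low finger corner is at x,y,z"""
    T=H@Ro.from_euler('y',-tilt).as_matrix(); b=np.radians(b)
    tz=T@np.array([0,np.sin(b),-np.cos(b)]); ty=T@np.array([0,np.cos(b),np.sin(b)]); tx=np.cross(ty,tz)
    pos=np.array([x,y,z])-14*tz+g*ty
    out=[]
    for s in (1,-1): out.append((list(pos),list(Ro.from_matrix(np.c_[s*tx,s*ty,tz]).as_euler('xyz',degrees=True))))
    return out
E
python3 - <<'E'
from h import *
np.set_printoptions(precision=1,suppress=True)
for n in('top','side'):
    c=ctrl.capture(n); W=cloud(c)
    u,v=map(int,np.round(proj(c,(430,-141,66)))); print(n,u,v,c['z_map'][v-3:v+4,u-3:u+4].shape); print(W[v-4:v+5,u-6:u+7,2].round())
    for q in ctrl.spot_point(n,'start_top')[:1]: print(q['location'],atz(c,q['location'],66))
    r=ctrl.cut_out(n,'start_top')[:1]
    for q in r: print(q['box'],q['score'])
for b in (20,-20):
  for tl in (0,.1,.22):
    for P in key(430,-141,100,b,tl,g=15 if b>0 else -15): 
        q=ctrl.inverse_kinematics(*P); print(b,tl,P[1],q)
print(ctrl.current_joint_positions())
E
```

```text
top 344 286 (7, 7)
[[75. 73. 66. 75. 70. 75. 69. 78. 73. 76. 73. 57. 64.]
 [73. 76. 75. 71. 83. 77. 78. 86. 71. 69. 69. 71. 63.]
 [68. 73. 73. 73. 84. 78. 82. 77. 77. 72. 70. 65. 60.]
 [72. 71. 79. 81. 77. 73. 76. 72. 78. 71. 57. 70. 74.]
 [71. 68. 85. 83. 80. 88. 83. 73. 72. 74. 65. 76. 67.]
 [67. 65. 73. 79. 68. 82. 79. 81. 76. 74. 68. 75. 64.]
 [67. 70. 76. 83. 77. 80. 80. 77. 82. 71. 73. 69. 57.]
 [61. 68. 78. 72. 72. 74. 78. 83. 71. 70. 71. 63. 44.]
 [71. 66. 66. 74. 71. 70. 76. 77. 68. 62. 78. 53. 56.]]
[242.3, 204.5] [668.1 142.7  66. ]
[342.6, 280.7, 348.1, 291.2] 0.37
side 332 277 (7, 7)
[[59. 77. 67. 84. 83. 75. 76. 80. 76. 83. 84. 73. 68.]
 [78. 72. 71. 76. 79. 73. 81. 82. 80. 83. 82. 70. 76.]
 [68. 76. 78. 81. 91. 78. 78. 78. 77. 84. 75. 75. 73.]
 [70. 65. 71. 69. 72. 75. 75. 75. 83. 78. 83. 65. 66.]
 [67. 69. 69. 66. 77. 76. 76. 75. 79. 79. 81. 68. 70.]
 [59. 67. 72. 68. 69. 70. 78. 76. 77. 77. 68. 71. 75.]
 [61. 63. 70. 70. 68. 70. 73. 68. 66. 69. 70. 70. 71.]
 [58. 61. 71. 72. 66. 64. 69. 71. 69. 71. 72. 68. 55.]
 [53. 54. 57. 65. 69. 67. 67. 67. 69. 64. 66. 64. 56.]]

[... 1007 characters left out ...]
00000044)] [-50.8  32.2  65.6 129.3 -16.5  34.5 -69.2]
-20 0.1 [np.float64(-160.00000000000003), np.float64(5.729577951308237), np.float64(176.99999999999997)] [ 45.2  25.1 -51.  127.9  58.   48.9  38.8]
-20 0.1 [np.float64(160.00000000000003), np.float64(-5.729577951308237), np.float64(-3.0000000000000044)] [-53.2  29.5  67.1 133.3 -17.   27.2 -70.3]
-20 0.22 [np.float64(-160.00000000000003), np.float64(12.605071492878123), np.float64(176.99999999999997)] [ 46.4  22.2 -51.  132.7  65.9  42.3  29.3]
-20 0.22 [np.float64(160.00000000000003), np.float64(-12.605071492878123), np.float64(-3.0000000000000044)] [-55.3  26.2  68.  138.1 -17.1  17.8 -72.2]
[-63.4  23.4  68.7 126.2 -30.8  46.2 -91. ]
```

Run:
```python
from h import *
np.set_printoptions(precision=1,suppress=True)
K=lambda z: key(428.5,-140.5,z)[1]
ctrl.goto(*K(130))
P=K(84); ctrl.servo_line(P[0],feed=100); ctrl.hold(.2)
f0=np.array(ctrl.current_ft_force()); print(ctrl.current_t(),f0)
for z in np.arange(82,65,-1.):
    P=K(z); ctrl.servo_line(P[0],feed=25)
    f=np.array(ctrl.current_ft_force())-f0; print(z,f,np.array(ctrl.current_eef_pos())[2]-P[0][2])
    if f[2]>6: break
ctrl.hold(.2); print(np.array(ctrl.current_ft_force())-f0)
for n in('side',):
    c=cap(n); cv2.imwrite(f'pics/{n}5.png',rect(c,75,390,490,-220,0,3.5)); 
print(ctrl.current_t())
```

```text
23.7 [-0.5 -0.5  0.1]
82.0 [1.8 0.6 0.9] 0.0523301824296567
81.0 [ 0.4  0.3 -0.6] -0.06497355298381535
80.0 [ 0.6  1.3 -0.1] -0.05866752657514951
79.0 [ 0.6 -0.1  0.3] -0.07172183197887705
78.0 [0.4 0.8 0.2] -0.06749130053198371
77.0 [0.7 1.7 0.5] -0.03608628002498904
76.0 [0.6 0.5 1.2] 0.06929207087775069
75.0 [0.9 0.6 1.2] 0.08737971646048948
74.0 [1.3 1.3 2.7] 0.09040052159500078
73.0 [1.9 0.3 3.2] 0.10362887319564607
72.0 [ 2.5 -0.3  4. ] 0.07770717839819952
71.0 [ 3.5 -0.3  4.8] 0.15041967981709092
70.0 [ 1.2  1.3 10.1] 0.7362835954073006
[ 1.2  0.7 11.6]
27.2
```

View pics/side5.png

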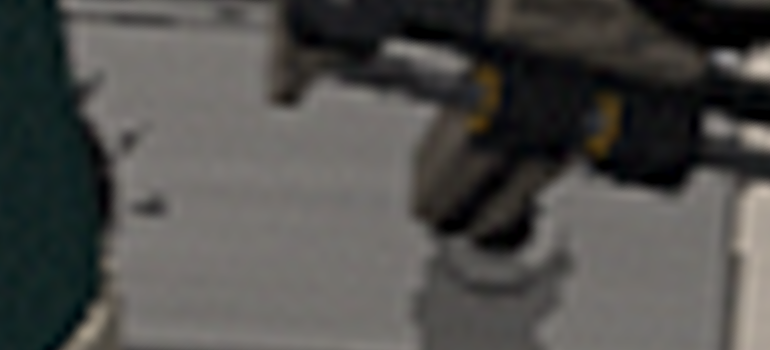

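Run:
```python
from h import *
np.set_printoptions(precision=1,suppress=True)
P=key(428.5,-140.5,130)[1]; ctrl.servo_line(P[0],feed=80)
p=np.array(ctrl.current_eef_pos()); ctrl.servo_line([p[0],p[1],220],feed=200)
q=list(ctrl.current_joint_positions()); q[0]-=75; ctrl.move_joints(q)
ctrl.hold(.3); print(ctrl.current_t(),ctrl.current_eef_pos(),ctrl.current_ft_force())
for n in('top','side'):
    c=cap(n,n+'6f'); cv2.imwrite(f'pics/{n}6.png',rect(c,72,395,740,-260,120)); W=cloud(c)
    for th in ['salt_shaker','pepper_jar','lemon','dip_bowl','sauce_cup0','tongs']:
        for r in ctrl.cut_out(n,th)[:1]:
            X=W[r['mask']]; print(n,th,np.nanpercentile(X,5,axis=0),np.nanpercentile(X,95,axis=0))
```

```text
30.8667 [236.6 378.1 219.4] [-0.  -0.5  0.4]
top salt_shaker [653.8 134.4  21.6] [687.2 166.5  91.2]
top pepper_jar [644.8 210.    0.5] [684.3 250.  110.6]
top lemon [443.3 148.7  -0.9] [488.9 208.9  57.7]
top dip_bowl [ 419.4 -340.7    3.8] [ 499.9 -259.6   44.1]
top sauce_cup0 [ 552.4 -328.6    0.1] [ 627.  -254.9   36.1]
top tongs [ 356.5 -557.2    3.5] [ 625.5 -503.7   29.4]
side salt_shaker [648.  205.8  13. ] [682.6 243.8 111.8]
side pepper_jar [648.  205.8  13. ] [684.8 244.1 111.8]
side lemon [446.4 146.3  22.5] [488.6 203.9  59.5]
side dip_bowl [ 419.  -345.     6.2] [ 507.5 -262.5   47.1]
side sauce_cup0 [ 553.5 -333.2    3.7] [ 631.8 -259.8   38.5]
side tongs [ 353.7 -561.7   -0.2] [ 618.6 -508.3   31.4]
```

View pics/top6.png

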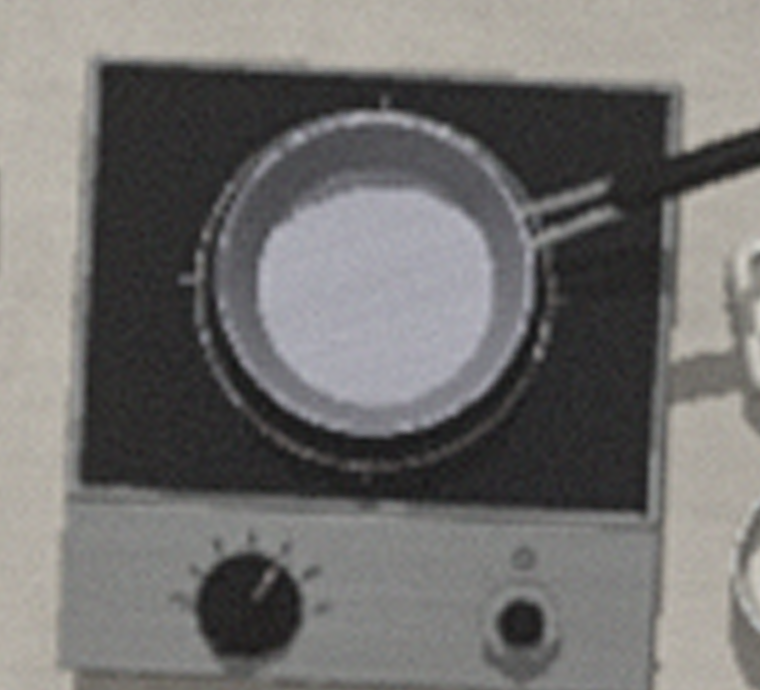

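View pics/side6.png

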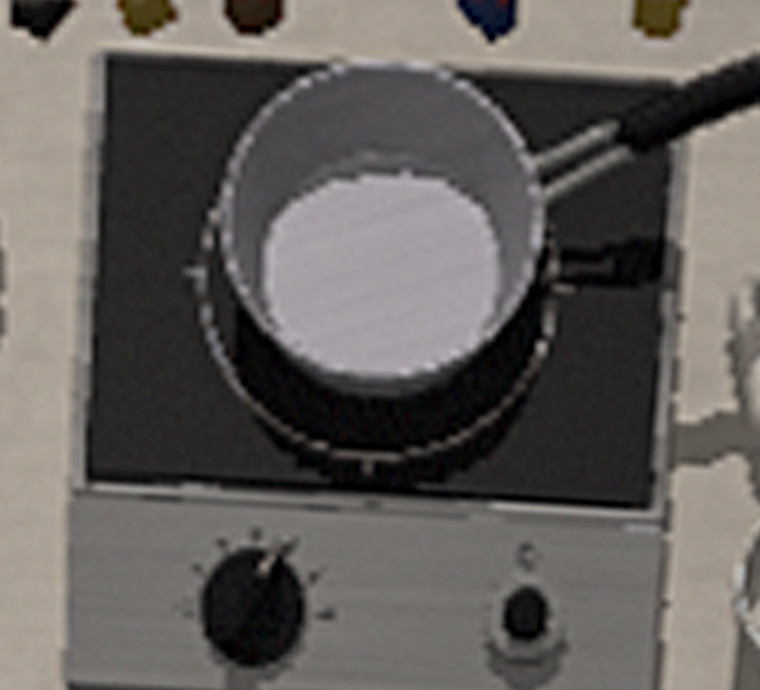

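```bash
python3 -c "
from rig import ctrl
ctrl.sign_off()"
```

```text
the job is handed in; nothing more can be done
```

The job is done and handed in at about 31 s of the 64 s allowed. I have not seen the verdict.

- **Pan:** I pushed it about 55 mm to the right against its left side with the open fingers, clear of the handle. Its centre measures about 3 mm from the ring's centre in the top camera and 1–2 mm in the side camera (limit 15 mm).
- **Selector:** It started at level 1. I pushed the wing's trailing face with the closed fingertips round to level 4, and the pointer stands at the fourth bar in both cameras. The reaction force showed pushes of 2–3.5 N before each click.
- **Start key:** I pressed it only after that. The force rose as a spring to about 4.8 N over 5 mm, then went stiff, so it was fully down. The last pictures show it back up.
- **Bystanders:** The top camera shows all of them within a few mm of where they began.
- **Arm:** It is parked clear, with the wrist force at zero within its noise.

Two readings disagreed:

- **Detections:** Some network detections were wrong and I discarded them. The side camera took the pepper jar for the salt shaker, and some start-key detections landed on the jars. The network's pan and ring centres were up to 10 mm off my rim and tick measurements, so I used the latter.
- **Camera offset:** The two cameras differ from each other by 3–5 mm. I therefore compared the pan with the ring within each picture.

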